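Post the long circuit board into the returns box

ROBOT

A 6-joint arm with a two-finger parallel gripper is mounted at the origin on the work surface. World frame = base frame: x ahead of the robot, y to its left, z up, the work surface at z = 0. Lengths are in m, angles in rad, forces in N, time in s.
With the tool pointing down it reaches from about 0.35 to 0.875 m from the base axis. Payload 4.2 kg.
Tool frame: the origin (TCP) lies between the finger pads; the fingertips stand 14 mm ahead of it and the grasp point (between the pads) lies 5 mm behind it; x points along the fingers, z is the direction in which the jaws open and shut, and the axes are right-handed (so a half turn about x gives the same grasp; the last joint's range is limited). The gripper opens to 85 mm and grips with 20 to 120 N. Pads are 22 mm wide; open, the fingers measure 114 mm over their backs; the gripper's body (76 mm by 85 mm) begins 54 mm behind the grasp point. The pads swing forward as they close: fully open they stand 13 mm farther back than shut.
Start: joints at [-0.902, 0.385, 0.008, 0, -1.194, -0.259], TCP at [0.249, -0.573, 0.245] pointing down, gripper open.
Joint ranges: [-3.14, 3.14], [-1.21, 2.06], [-1.07, 1.41], [-3.16, 2.05], [-2.99, -0.16], [-3.1, 3.1]. Speed limits (rad/s): [2.79, 2.79, 3.14, 3.14, 3.14, 3.14].

INTERFACE

Orientations are given as a unit quaternion [x, y, z, w].
In Python, from bench import robot gives the robot as it stands.
- The arm moves only by the tool carry_out, never from a script. Its argument "motion" is one flat list of numbers, 6 for each row, row after row: the shift along the tool's x, y, z in cm, then the turn, a rotation vector about the tool's x, y, z in degrees. In form: [tx, ty, tz, ax, ay, az, tx, ty, tz, ax, ay, az, ...]. A call has 1 to 12 rows; each row is the pose to reach, as a shift and turn from the pose commanded when the call began, along the tool's axes at that moment; what a row does not reach only later rows make up. A row lasts 1/12 s, in which the tool goes at most 41.7 mm and 7.16 degrees, less where a joint would pass 70% of its speed; a pose out of reach is approached as far as the arm can. A call with a gripper value outside its range is refused whole. "grip" is the opening, from -1 (shut) to 1 (fully open), set as the call begins (left out, the last holds). The fingers move at their own pace and stop on an object; the grip force is fixed at half the most. Time passes only in rows, so rows that repeat a pose let the fingers close. It gives the time, the measured TCP pose, the force and the opening at its end, in the units of the state.
- robot.read_state(): the state, without advancing time (a new reading comes with each control period).
- robot.get_image(name): name is "scene" or "top" or "wrist"; returns the picture (384x512x3 uint8, blue, green, red); there is no depth.
- robot.camera_info(name): a dict with "fx", "fy", "cx", "cy" (pixels), "k1" (the pictures are not rectified: a ray, as slopes to the right and down, at radius r is drawn at 1 + k1 r^2 times it, then the intrinsics apply), "R" (3x3) and "t" (3): a world point X has camera coordinates R X + t; the wrist camera has in their place "hand_eye" (4x4, takes a point from camera to tool coordinates, whose origin is the TCP and whose axes are the tool frame's). Camera axes: x right, y down, z forward; pixel columns grow to the right and rows downward; lengths in m; the calibration is good to about 2 mm. A picture is of the moment at which its call begins: read the wrist's pose just before it. camera_info takes no time and is no camera call.
- robot.sign_off(): hands the job in, once; it reports no verdict.
Trained networks look in the newest picture that a camera, given by its name, has taken for a name from the list of things; names that differ only in an ending like _2 or _b are one class to them, and where a whole thing is asked for, a point or a joint stands for the part that bears it (a point fixed in the world has none). Each returns a list of dicts, best first, with "confidence" (0 to 1); they miss things now and then, are a little off and sometimes report something else, mostly with a low value. They report only what shows in the picture. A call takes as long as a camera call. They do not tell look-alikes from the thing itself.
- robot.silhouettes(camera, query): "pixels" (384x512 bool, what is visible of it) and "box" ([left, top, right, bottom] as shares, 0 to 1, of the picture: columns of its width, rows of its height, round what is visible of it).
- robot.mark_of(camera, query): "position" ([column, row] as shares, 0 to 1, of the picture: columns of its width, rows of its height: a listed point, or the origin of a listed thing).
The state is a dict: "t": time; "joints": joint angles; "dq": joint speeds; "effort": joint torques, N m; "eef_pos": TCP position; "orientation": TCP orientation; "ft_force": force on the tool from outside, world axes, zero at the start; "moment": the same for the moment, N m; "opening": finger opening in m.
Only numpy, scipy, OpenCV 4.12 (cv2) and the standard library are available. Lean on these libraries where they do the work, as an engineer would, in place of code of your own. Each camera call takes 0.05 s, during which the arm holds its last target. There are 200 camera calls.

TASK

Send the long circuit board back: post it lengthwise through the slot of the returns box, pushing it in until its rear end is flush with the front of the box or farther in. The steel tongue in front of the slot is there to lay it on. Leave the square board and the short board where they lie.

Things in the scene. Friction and masses are not known exactly. Their poses are not given: they have to be found in the camera images.
- long_board_center (a point): Centre (half-way up) of the long board: the board to be returned. A green circuit board sunk in a flat black carrier, lying flat, 120 mm long (its x axis) x 50 mm wide (its y axis) x 14 mm thick (its z axis, up), about 90 g, loose on the bench. Its two ends are alike: either may go in first.
- slot (a point): Middle of the slot's sill in the front of the returns box (fixed low grey steel box, 150 mm wide, 170 deep, 86 high); 50 mm above the bench. x points level into the box, y along the slot, z up. Slot 70 mm wide, 24 high, front 6 thick. A bare steel tongue, 70 wide, level with the sill, reaches 130 mm out (-x). Inside, the floor goes on level to a back wall 164 mm in; plain friction, no guides.
- square_board_center (a point): Centre (half-way up) of the square board: a bystander of the same kind, 90 x 90 x 14 mm (too wide for the slot), loose on the bench, to be left alone.
- short_board_center (a point): Centre (half-way up) of the short board: a bystander of the same kind, 70 mm (x) x 50 mm (y) x 14 mm, loose on the bench, to be left alone.
Things that resemble listed ones, but are neither listed nor needed, are in the scene too. Leave any red look-alike of the part that bears long_board_center alone.

How it is judged:
By the outcome, as a careful person would: the job done as asked, in the order asked, and still so for the second after the job is handed in, with the robot touching nothing.
It also fails if it takes over 54 s, if anything falls off the work surface, if the arm or the gripper's body presses on something with over 40 N, if the wrist force passes 120 N, or if a joint passes its speed limit or range.

## Working session

There is one attempt and no reset: what is moved stays moved. The work goes in short steps, Python scripts to look and compute and a tool call to move; the robot and the scene stay as the last step left them, time stands still between calls to the robot, and variables do not carry over. Pictures are saved under pics/ and viewed, about 8 in all and at most 12, crops included, and the job is handed in when it is done.

Besides the shell and the picture viewer there is one more tool, called after ">>>" as name(argument=value, ...) on one line, values as JSON. carry_out: Moves the arm, as the interface text tells. Its arguments: {"type":"object","properties":{"motion":{"type":"array","items":{"type":"number"}},"grip":{"type":"number"}},"required":["motion"]}

```bash
mkdir -p pics; ls; python3 - <<'E'
from bench import robot
import cv2,numpy as np
s=robot.read_state();print(s)
a=robot.get_image("scene");
for q in["long_board_center","slot","square_board_center","short_board_center"]:
    print(q,[(np.round(np.array(d["position"])*[512,384],1),round(d["confidence"],2)) for d in robot.mark_of("scene",q)])
b=robot.get_image("top")
for q in["long_board_center","slot","square_board_center","short_board_center"]:
    print(q,[(np.round(np.array(d["position"])*[512,384],1),round(d["confidence"],2)) for d in robot.mark_of("top",q)])
cv2.imwrite("pics/scene.png",a);cv2.imwrite("pics/top.png",cv2.resize(b,(768,576)))
for n in("scene","top","wrist"):print(robot.camera_info(n))
E
```

```text
pics
{'t': 0.0, 'joints': array([-9.02383669e-01,  3.85548555e-01,  6.62989088e-03, -5.15710929e-04,
       -1.19401691e+00, -2.58630502e-01]), 'dq': array([-2.56481893e-03,  6.31626862e-05, -7.70694096e-04, -3.19344239e-04,
        1.15710961e-03, -4.68234216e-04]), 'effort': array([-1.97499816e-03, -3.92285478e+01,  1.88401312e+01,  4.18624431e+00,
       -4.63342745e-03, -1.87911502e-05]), 'eef_pos': array([ 0.24882174, -0.57272444,  0.2442255 ]), 'orientation': array([-0.5905707 ,  0.3874673 ,  0.59189847,  0.38826736]), 'ft_force': array([-0.19611762, -0.31573262,  0.37046477]), 'moment': array([ 0.03877613,  0.00858899, -0.02837841]), 'opening': 0.08522899103161503}
long_board_center [(array([230.9, 207.9]), 0.74), (array([162., 190.]), 0.57)]
slot [(array([357.7, 200.1]), 0.74)]
square_board_center [(array([219.1, 288. ]), 0.94)]
short_board_center [(array([156.4, 235.7]), 0.86)]
long_board_center [(array([284.7, 202.6]), 0.98), (array([345.6, 263.3]), 0.94), (array([223.7, 214.9]), 0.73), (array([373.4, 203.1]), 0.52)]
slot [(array([153.3, 136.1]), 0.89)]
square_board_center 
[... 568 characters left out ...]
782680781388, 'R': array([[ 0.01567719, -0.9998099 ,  0.01159292],
       [-0.99573727, -0.01666521, -0.0907169 ],
       [ 0.09089286, -0.01012132, -0.99580924]]), 't': array([-0.03859617,  0.49077756,  0.90254645])}
{'fx': 322.019812962899, 'fy': 322.019812962899, 'cx': 258.50155349128073, 'cy': 195.79898556267776, 'k1': -0.04776647177291528, 'hand_eye': array([[ 7.44044695e-04, -2.73866846e-01,  9.61767330e-01,
        -1.28090671e-01],
       [ 7.88444715e-04, -9.61767137e-01, -2.73867401e-01,
         6.79413421e-02],
       [ 9.99999412e-01,  9.62069956e-04, -4.99668868e-04,
        -9.10561930e-04],
       [ 0.00000000e+00,  0.00000000e+00,  0.00000000e+00,
         1.00000000e+00]])}
```

View pics/top.png

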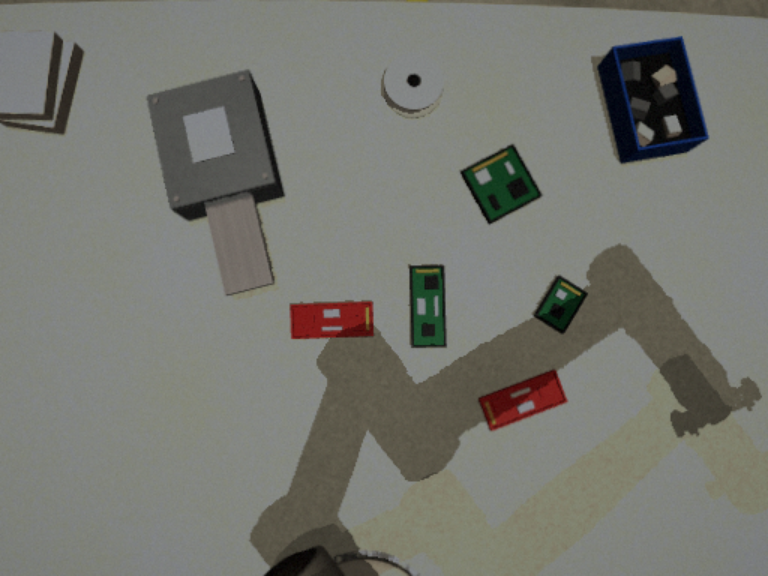

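View pics/scene.png

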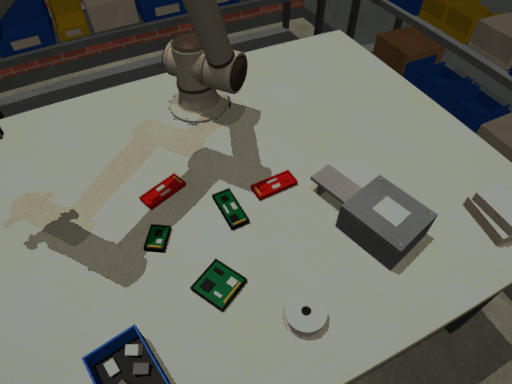

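Candidates for the long board in the top view (512-px scale): green 2:1 board at (285,203); red look-alikes at (222,213) and (348,267); short green at (373,203). The description fits (285,203). The box is at (142,97), with its tongue running towards (160,180).

```bash
cat > h.py <<'E'
from bench import robot
import cv2,numpy as np
from scipy.spatial.transform import Rotation as Ro
def rays(cam,px,Rt=None):
    c=robot.camera_info(cam);K=np.array([[c["fx"],0,c["cx"]],[0,c["fy"],c["cy"]],[0,0,1]])
    u=cv2.undistortPoints(np.array(px,float).reshape(-1,1,2),K,np.array([c["k1"],0,0,0,0.]))[:,0]
    d=np.c_[u,np.ones(len(u))]
    if cam=="wrist":
        p,q=Rt;T=np.eye(4);T[:3,:3]=Ro.from_quat(q).as_matrix();T[:3,3]=p
        T=T@c["hand_eye"];return T[:3,3],d@T[:3,:3].T
    R,t=c["R"],c["t"];return -R.T@t,d@R
def onz(cam,px,z,Rt=None):
    o,d=rays(cam,px,Rt);return o+d*((z-o[2])/d[:,2])[:,None]
def rect(cam,mask,z,Rt=None):
    m=mask.astype(np.uint8);c=max(cv2.findContours(m,cv2.RETR_EXTERNAL,cv2.CHAIN_APPROX_NONE)[0],key=cv2.contourArea)
    P=onz(cam,c[:,0],z,Rt)[:,:2]
    (x,y),(w,h),a=cv2.minAreaRect((P*1000).astype(np.float32))
    if w<h:w,h,a=h,w,a+90
    return np.round([x,y,w,h,(a+90)%180-90],1)
E
python3 - <<'E'
from h import *
for cam in("top","scene"):
    im=robot.get_image(cam)
    for q in("long_board_center","short_board_center","square_board_center"):
        for d in robot.silhouettes(cam,q)[:4]:
            px=im[d["pixels"]].mean(0).round(); print(cam,q,round(d["confidence"],2),px,rect(cam,d["pixels"],.013))
    print(onz(cam,np.array(robot.mark_of(cam,"slot")[0]["position"])*[512,384],.05))
    if cam=="top":
        cr=im[80:250,80:320];cv2.imwrite("pics/crop.png",cv2.resize(cr,(720,510),interpolation=cv2.INTER_CUBIC))
E
```

```text
top long_board_center 0.91 [28. 31. 96.] [ 330.8 -225.   120.7   51.6  -69.7]
top long_board_center 0.88 [45. 65. 39.] [464.  -84.8 119.2  50.6   2. ]
top long_board_center 0.65 [ 34.  37. 117.] [441.2  55.5 120.5  51.6 -87.6]
top short_board_center 0.88 [28. 43. 27.] [ 469.9 -280.4   72.6   55.1  -31.1]
top square_board_center 0.74 [34. 54. 30.] [ 649.6 -193.1   91.9   91.1  -61.8]
[[0.6019723  0.19645511 0.05      ]]
scene long_board_center 0.97 [ 29.  35. 117.] [447.4  55.  133.2  64.5 -86.6]
scene long_board_center 0.69 [39. 60. 34.] [469.3 -85.6 130.9  57.2   1.7]
scene long_board_center 0.58 [ 18.  22. 102.] [ 336.7 -227.6  121.2   58.2  -70.2]
scene short_board_center 0.55 [24. 43. 23.] [ 476.6 -284.5   77.    50.3  -31.2]
scene square_board_center 0.89 [40. 65. 32.] [ 655.2 -196.8   94.    93.6  -60.7]
[[0.61633927 0.19970591 0.05      ]]
```

View pics/crop.png

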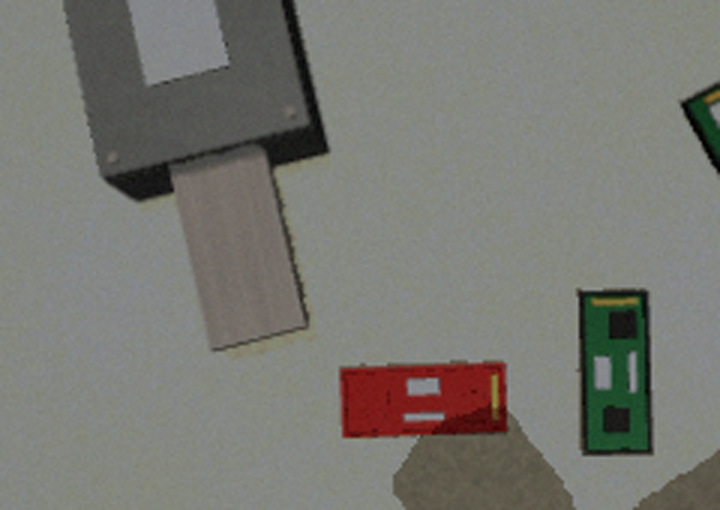

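The crop shows the green 2:1 board at crop (616,372), alone between the red one (423,400) and the square board, so that choice is confirmed. The tongue's outer corners are at (213,350) and (308,326), and the box's roof front corners are at (105,178) and (310,127).

```bash
python3 - <<'E'
from h import *
f=lambda p:np.array(p)/3+80-1/3
T=onz("top",f([[213,350],[308,326],[172,170],[268,148]]),.05)[:,:2]
B=onz("top",f([[105,178],[310,127]]),.086)[:,:2]
print(T.round(4),B.round(4))
def n(v):return np.degrees(np.arctan2(v[1],v[0]))
print("edges L,R",n(T[2]-T[0]),n(T[3]-T[1]),"end",n(T[0]-T[1])-90,np.linalg.norm(T[0]-T[1]),"roof",n(B[0]-B[1])-90,np.linalg.norm(B[0]-B[1]))
for a in(12,14,16):
    u=np.array([np.cos(np.radians(a)),np.sin(np.radians(a))]);print(a,"slot from tongue",(T[0]+T[1])/2+.13*u,"roof mid",B.mean(0))
s=robot.read_state();print(s["eef_pos"],Ro.from_quat(s["orientation"]).as_matrix().round(3))
E
```

```text
[[0.4728 0.2013]
 [0.4908 0.1346]
 [0.6012 0.2363]
 [0.6181 0.1678]] [[0.5873 0.2723]
 [0.6247 0.1318]]
edges L,R 15.239926680448294 14.603816623624564 end 15.173639347325022 0.06906756375807889 roof 14.896455555154773 0.14543495287234529
12 slot from tongue [0.60895054 0.19496192] roof mid [0.60599852 0.20203507]
14 slot from tongue [0.60792979 0.19938325] roof mid [0.60599852 0.20203507]
16 slot from tongue [0.60675537 0.20376626] roof mid [0.60599852 0.20203507]
[ 0.24903693 -0.57320389  0.2453398 ] [[ 0.    -0.917 -0.398]
 [-0.    -0.398  0.917]
 [-1.    -0.    -0.   ]]
```

```bash
cat >> h.py <<'E'
def pose(yaw,tilt=0):  # jaws along yaw+90; tool down; tilt leans fingers toward +yaw direction
    c,s=np.cos(np.radians(yaw)),np.sin(np.radians(yaw))
    R=np.array([[0,-c,-s],[0,-s,c],[-1,0,0]],float)  # cols tool x,y,z
    return Ro.from_rotvec(np.radians(-tilt)*np.array([-s,c,0]))*Ro.from_matrix(R)
def rel(p,yaw,tilt=0,cur=None):
    s=robot.read_state();p0,q0=cur if cur else (s["eef_pos"],s["orientation"])
    R0=Ro.from_quat(q0);d=R0.inv().apply(np.array(p)-p0)*100
    r=np.degrees((R0.inv()*pose(yaw,tilt)).as_rotvec());print("cm",d.round(2),"deg",r.round(1),"t",s["t"])
E
python3 -c "
from h import *
rel([.429,-.086,.11],2)
print(pose(0,30).as_matrix().round(2))"
```

```text
cm [ 13.53 -35.92  37.52] deg [21.5 -0.   0. ] t 1.0
[[ 0.5  -0.87  0.  ]
 [ 0.    0.    1.  ]
 [-0.87 -0.5  -0.  ]]
```

>>> carry_out(motion=[13.5,-35.9,37.5,21.5,0,0,13.5,-35.9,37.5,21.5,0,0,13.5,-35.9,37.5,21.5,0,0,13.5,-35.9,37.5,21.5,0,0,13.5,-35.9,37.5,21.5,0,0,13.5,-35.9,37.5,21.5,0,0,13.5,-35.9,37.5,21.5,0,0,13.5,-35.9,37.5,21.5,0,0,13.5,-35.9,37.5,21.5,0,0,13.5,-35.9,37.5,21.5,0,0,13.5,-35.9,37.5,21.5,0,0,13.5,-35.9,37.5,21.5,0,0], grip=1)

```text
t: 2.0
eef_pos: [0.4159, -0.121, 0.1205]
orientation: [0.509, -0.491, -0.508, -0.492]
ft_force: [0.7, -0.9, -0.3]
opening: 0.0852
```

```bash
python3 -c "
from h import *
rel([.429,-.086,.11],2)"
```

```text
cm [ 1.06 -1.43  3.46] deg [-0.  -0.   0.1] t 2.0
```

>>> carry_out(motion=[1,-1.4,3.4,0,0,0,1,-1.4,3.4,0,0,0,1,-1.4,3.4,0,0,0,1,-1.4,3.4,0,0,0])

```text
t: 2.33
eef_pos: [0.4282, -0.0884, 0.1106]
orientation: [-0.509, 0.491, 0.509, 0.491]
ft_force: [-0.7, 0.2, -0.4]
opening: 0.0854
```

```bash
python3 - <<'E'
from h import *
s=robot.read_state();Rt=(s["eef_pos"],s["orientation"])
im=robot.get_image("wrist");cv2.imwrite("pics/w1.png",im);print(Rt[0],s["ft_force"])
for d in robot.silhouettes("wrist","long_board_center"):
    print(round(d["confidence"],2),im[d["pixels"]].mean(0).round(),rect("wrist",d["pixels"],.013,Rt),d["box"])
im=robot.get_image("top")
for d in robot.silhouettes("top","long_board_center"):
    print(round(d["confidence"],2),im[d["pixels"]].mean(0).round(),rect("top",d["pixels"],.013))
E
```

```text
[ 0.42818037 -0.08837798  0.11058319] [-0.65718307  0.18290435 -0.42354175]
0.81 [ 34.  37. 111.] [ 333.1 -224.5  123.8   54.5  -68.9] [0.0, 0.0, 0.3084, 0.3216]
0.73 [ 29.  31. 100.] [442.9  50.7 123.7  57.  -86.7] [0.7, 0.4943, 1.0, 0.6828]
0.64 [28. 43. 24.] [465.8 -85.8 123.6  51.5   1.7] [0.4443, 0.4339, 0.5816, 0.8289]
0.9 [ 40.  45. 124.] [ 329.8 -224.   123.4   52.5  -68.9]
0.79 [26. 45. 34.] [510.9 -82.3  48.6  24.4 -89. ]
```

View pics/w1.png

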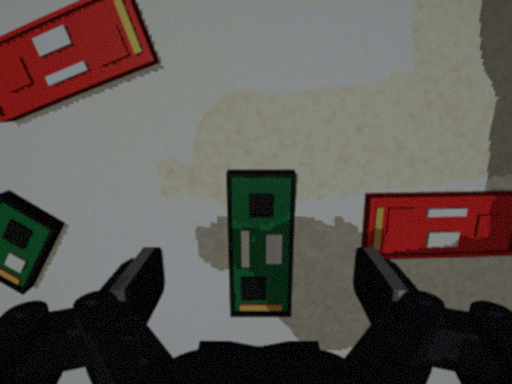

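The wrist view shows the green long board at (261,243), between the open fingers (150,275) and (370,275). The red boards at (440,225) and (80,55) are clear of them. Its measured pose (466,-86) mm at 1.7° agrees with the top view, so I'm descending at 35 mm behind its centre.

>>> carry_out(motion=[3.2,-0.2,0.2,0,0,0,6.4,-0.2,0.2,0,0,0,8.5,-0.2,0.2,0,0,0,9.4,-0.2,0.2,0,0,0,9.4,-0.2,0.2,0,0,0,9.4,-0.2,0.2,0,0,0])

```text
t: 3.03
eef_pos: [0.43, -0.0872, 0.0165]
orientation: [-0.508, 0.492, 0.508, 0.491]
ft_force: [-0.8, 0.0, 0.0]
opening: 0.0857
```

>>> carry_out(motion=[0,0,0,0,0,0,0,0,0,0,0,0,0,0,0,0,0,0,0,0,0,0,0,0,0,0,0,0,0,0,0,0,0,0,0,0,0,0,0,0,0,0,0,0,0,0,0,0], grip=-1)

```text
t: 3.7
eef_pos: [0.4308, -0.0864, 0.0179]
orientation: [0.509, -0.491, -0.508, -0.492]
ft_force: [-1.1, -1.2, 6.7]
opening: 0.0479
```

>>> carry_out(motion=[-1,0,0,0,0,0,-3,0,0,0,0,0,-6,0,0,0,0,0,-9,0,0,0,0,0,-12,0,0,0,0,0,-12,0,0,0,0,0,-12,0,0,0,0,0])

```text
t: 4.28
eef_pos: [0.431, -0.0862, 0.1386]
orientation: [0.51, -0.49, -0.507, -0.493]
ft_force: [-0.3, 0.4, -2.3]
opening: 0.0481
```

```bash
python3 - <<'E'
from h import *
s=robot.read_state();Rt=(s["eef_pos"],s["orientation"])
im=robot.get_image("wrist");cv2.imwrite("pics/w2.png",im);print(Rt[0],s["ft_force"],s["opening"])
z=Rt[0][2]
for d in robot.silhouettes("wrist","long_board_center"):
    print(round(d["confidence"],2),im[d["pixels"]].mean(0).round(),rect("wrist",d["pixels"],z-.004,Rt),d["box"])
E
```

```text
[ 0.43104799 -0.08619261  0.13862718] [-0.26214458  0.38713543 -2.29874862] 0.04807151569933939
0.96 [ 34.  37. 120.] [404.5 -15.1  65.1  28.4 -87.3] [0.6822, 0.4612, 0.9791, 0.6284]
0.89 [ 40.  43. 127.] [ 347.4 -159.7   64.8   28.   -68.6] [0.0002, 0.0, 0.3207, 0.2987]
0.87 [27. 40. 21.] [440.9 -85.9  76.3  50.8   1.7] [0.3953, 0.5169, 0.6256, 0.9057]
```

View pics/w2.png

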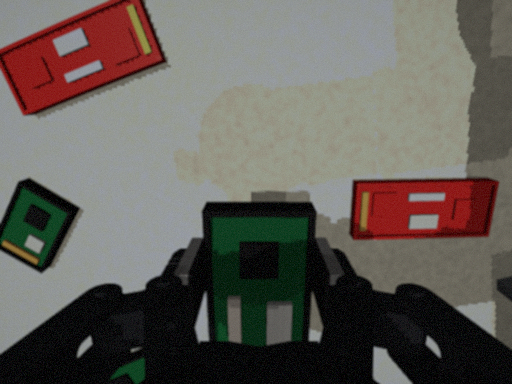

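The wrist view shows the board between the fingers, with its rear edge at row 205, square to the jaws and about 27 mm behind the TCP. The bystanders at (40,225), (425,208) and (80,55) haven't moved. Next I carry it to the tongue.

```bash
python3 -c "
from h import *
rel([.486,.170,.11],15)"
```

```text
cm [ 2.62 -6.55 25.43] deg [-13.   0.  -0.] t 4.3833
```

>>> carry_out(motion=[0,-6.5,25.4,-13,0,0,0,-6.5,25.4,-13,0,0,0,-6.5,25.4,-13,0,0,0,-6.5,25.4,-13,0,0,0,-6.5,25.4,-13,0,0,1,-6.5,25.4,-13,0,0,2.6,-6.5,25.4,-13,0,0,2.6,-6.5,25.4,-13,0,0,2.6,-6.5,25.4,-13,0,0,2.6,-6.5,25.4,-13,0,0])

```text
t: 5.22
eef_pos: [0.4855, 0.1688, 0.1095]
orientation: [-0.561, 0.432, 0.561, 0.43]
ft_force: [-0.1, -1.1, -0.7]
opening: 0.0478
```

```bash
python3 - <<'E'
from h import *
s=robot.read_state()
im=robot.get_image("top");sc=robot.get_image("scene")
a=cv2.resize(im[60:230,70:270],(400,340));b=cv2.resize(sc[110:280,230:430],(400,340))
cv2.imwrite("pics/t2.png",np.hstack([a,b]))
rel([.486,.170,.072],15);u=np.array([np.cos(np.radians(15)),np.sin(np.radians(15))])
d=np.array(s["eef_pos"][:2])-[.607,.202];print("rel slot along,lat mm",1000*d@u,1000*(d@[-u[1],u[0]]),s["opening"],s["ft_force"])
E
```

```text
cm [ 3.86 -0.03  0.14] deg [-0.1 -0.  -0. ] t 5.3167
rel slot along,lat mm -125.95640150993674 -0.6656885780264755 0.04782024667794493 [-0.05235906 -1.06495051 -0.71528949]
```

View pics/t2.png

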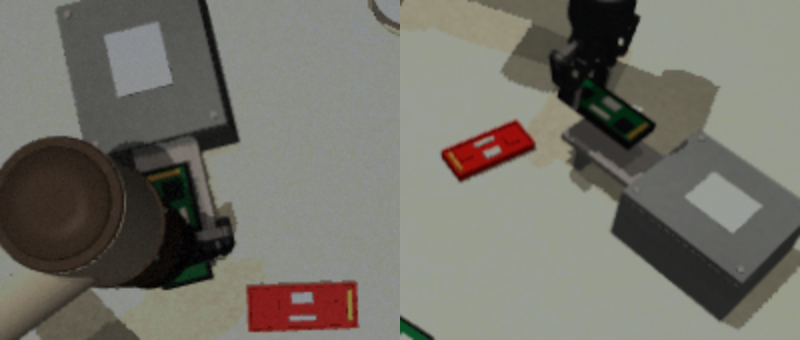

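The board is level over the tongue and parallel to it: left half, gold end at (165,172), tongue (175,160). Right half: board (615,110), pointing at the box. Now down to just above the tongue, then in.

>>> carry_out(motion=[2,0,0.1,0,0,0,3.8,0,0.1,0,0,0,3.8,0,0.1,0,0,0,3.8,0,0.1,0,0,0])

```text
t: 5.65
eef_pos: [0.4858, 0.1696, 0.0726]
orientation: [-0.561, 0.431, 0.561, 0.43]
ft_force: [-0.4, 0.4, -0.5]
opening: 0.048
```

>>> carry_out(motion=[0,-1,0,0,0,0,0,-2,0,0,0,0,0,-3,0,0,0,0,0,-4,0,0,0,0,0,-5,0,0,0,0,0,-5,0,0,0,0,0,-5,0,0,0,0])

```text
t: 6.23
eef_pos: [0.535, 0.1837, 0.0724]
orientation: [-0.561, 0.431, 0.561, 0.431]
ft_force: [-0.7, -1.0, -0.4]
opening: 0.0479
```

>>> carry_out(motion=[0,-1,0,0,0,0,0,-2,0,0,0,0,0,-3,0,0,0,0,0,-4,0,0,0,0,0,-5,0,0,0,0,0,-5.2,0,0,0,0,0,-5.2,0,0,0,0,0,-5.2,0,0,0,0])

```text
t: 6.9
eef_pos: [0.5837, 0.1967, 0.0722]
orientation: [-0.561, 0.431, 0.561, 0.43]
ft_force: [-0.1, 0.0, -0.7]
opening: 0.0482
```

```bash
python3 - <<'E'
from h import *
s=robot.read_state()
im=robot.get_image("top");sc=robot.get_image("scene")
a=cv2.resize(im[60:230,70:270],(400,340));b=cv2.resize(sc[130:250,270:411],(400,340))
cv2.imwrite("pics/t3.png",np.hstack([a,b]));print(s["eef_pos"],s["ft_force"],s["opening"])
E
```

```text
[0.5837464  0.19669843 0.07224433] [-0.12083146  0.0362248  -0.74976947] 0.04824601179246386
```

View pics/t3.png

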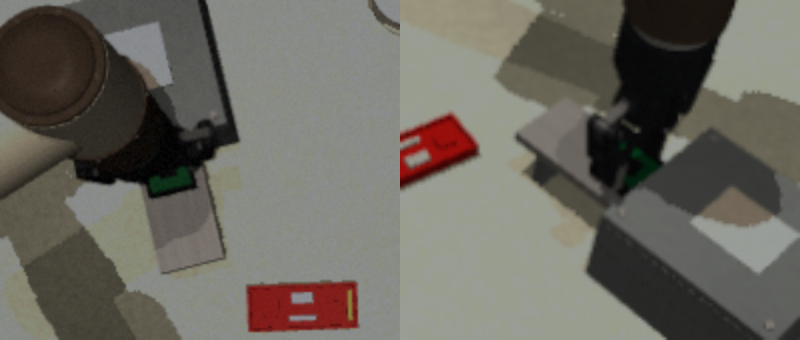

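The board's front is in the slot with its rear showing at (172,185), and contact forces are near zero. Now lower, release and lift.

>>> carry_out(motion=[0.2,0,0,0,0,0,0.4,0,0,0,0,0,0.4,0,0,0,0,0])

```text
t: 7.25
eef_pos: [0.5841, 0.1969, 0.0682]
orientation: [-0.561, 0.431, 0.561, 0.43]
ft_force: [-0.4, -0.3, 0.3]
opening: 0.0479
```

>>> carry_out(motion=[0,0,0,0,0,0,0,0,0,0,0,0,0,0,0,0,0,0,0,0,0,0,0,0,0,0,0,0,0,0,-2,0,0,0,0,0,-4,0,0,0,0,0,-7,0,0,0,0,0,-7,0,0,0,0,0,-7,0,0,0,0,0], grip=1)

```text
t: 8.08
eef_pos: [0.5856, 0.1976, 0.1407]
orientation: [0.562, -0.429, -0.56, -0.432]
ft_force: [-0.2, -0.4, -0.4]
opening: 0.0854
```

```bash
python3 - <<'E'
from h import *
s=robot.read_state();print(s["eef_pos"],s["opening"])
# push pose: tilt 30, low finger corner target; S frame
a=np.radians(15);u=np.array([np.cos(a),np.sin(a),0]);S=np.array([.607,.202,.05])
R=pose(15,30)
def tcp(xc,zlow):  # forward corner at S+xc*u, low corner height zlow above sill
    fwd=R.apply([.014,-.011,0]);low=R.apply([.014,.011,0])
    p=S+u*(xc-fwd@u);p[2]=.05+zlow-low[2];return p
for x in(-.09,0,.004):print(x,tcp(x,.002).round(4));rel(tcp(x,.002),15,30)
rel(tcp(-.09,.06),15,30)
Rt=(s["eef_pos"],s["orientation"]);im=robot.get_image("wrist")
cv2.imwrite("pics/w3.png",im)
for d in robot.silhouettes("wrist","long_board_center"):
    r=rect("wrist",d["pixels"],.064,Rt);print(round(d["confidence"],2),im[d["pixels"]].mean(0).round(),r,d["box"])
E
```

```text
[0.58558253 0.19761723 0.14072718] 0.08540720017852517
-0.09 [0.5041 0.1744 0.0696]
cm [ 7.07  8.5  -0.14] deg [ -0.    0.1 -29.7] t 8.0833
0 [0.591  0.1977 0.0696]
cm [ 7.11 -0.5  -0.14] deg [ -0.    0.1 -29.7] t 8.0833
0.004 [0.5949 0.1988 0.0696]
cm [ 7.11 -0.9  -0.14] deg [ -0.    0.1 -29.7] t 8.0833
cm [ 1.27  8.48 -0.13] deg [ -0.    0.1 -29.7] t 8.0833
0.77 [30. 46. 21.] [587.5 196.8  60.2  50.3  15. ] [0.4354, 0.4292, 0.5789, 0.6615]
```

View pics/w3.png

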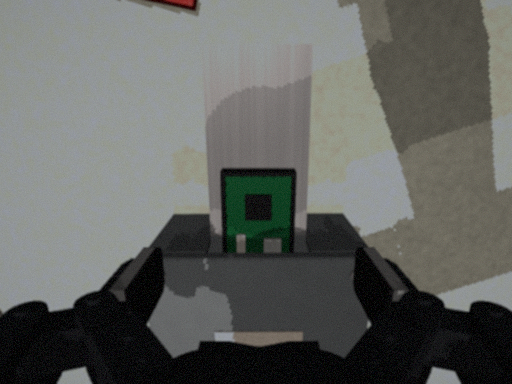

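The wrist view shows the board (258,210) lying on the tongue and entering the slot, centred at yaw 15°. Its rear edge at row 170 is about 51 mm out. The roof's front edge is at row 255. Now back off, shut the jaws and tilt 30° for the push.

>>> carry_out(motion=[0,3,0,0,0,-7,0,6,0,0,0,-14,0,8.5,0,0,0,-21,0.5,8.5,0,0,0,-28,1.2,8.5,0,0,0,-30,1.2,8.5,0,0,0,-30,1.2,8.5,0,0,0,-30,1.2,8.5,0,0,0,-30,1.2,8.5,0,0,0,-30,1.2,8.5,0,0,0,-30], grip=-1)

```text
t: 9.02
eef_pos: [0.5204, 0.1233, 0.1643]
orientation: [0.716, -0.294, -0.419, -0.475]
ft_force: [2.5, 1.2, 0.4]
opening: 0.0001
```

```bash
cat >> h.py <<'E'
U=np.array([np.cos(np.radians(15)),np.sin(np.radians(15)),0]);S=np.array([.607,.202,.05])
def corners():
    s=robot.read_state();R=Ro.from_quat(s["orientation"]);V=np.array([-U[1],U[0],0])
    for n,o in(("fwd",-.011),("low",.011)):
        c=s["eef_pos"]+R.apply([.014,o,0])-S;print(n,"along",round(1000*c@U,1),"lat",round(1000*c@V,1),"up",round(1000*c[2],1))
    print("tool->per mm fwd (cm)",(R.inv().apply(U)*.1).round(4),"up",(R.inv().apply([0,0,1])*.1).round(4),s["opening"],s["ft_force"].round(1),s["t"])
E
python3 - <<'E'
from h import *
s=robot.read_state();Rt=(s["eef_pos"],s["orientation"])
corners()
im=robot.get_image("wrist");cv2.imwrite("pics/w4.png",im)
for cam in("wrist","top"):
  if cam=="top":im=robot.get_image("top")
  for d in robot.silhouettes(cam,"long_board_center"):
    r=rect(cam,d["pixels"],.064,Rt);print(cam,round(d["confidence"],2),im[d["pixels"]].mean(0).round(),r,d["box"])
E
```

```text
fwd along -87.9 lat -54.0 up 106.8
low along -107.5 lat -57.3 up 97.3
tool->per mm fwd (cm) [ 0.0453 -0.0889 -0.007 ] up [-0.088  -0.0433 -0.0197] 9.848267464123452e-05 [2.5 1.2 0.4] 9.0167
wrist 0.69 [36. 49. 30.] [588.5 196.5  81.8  51.7  14.9] [0.5893, 0.5138, 0.7438, 0.7174]
wrist 0.56 [ 35.  38. 127.] [452.8  87.3  56.3  16.5 -68.6] [0.432, 0.0016, 0.6523, 0.0982]
top 0.91 [30. 49. 24.] [583.5 195.9  57.   55.   15. ] [0.2701, 0.3365, 0.324, 0.4164]
top 0.63 [ 41.  45. 127.] [ 334.1 -213.6  114.4   47.   -69.3] [0.6229, 0.6396, 0.7404, 0.7427]
top 0.56 [ 38.  42. 131.] [439.7  50.3 115.7  47.8 -87.1] [0.385, 0.5245, 0.492, 0.5849]
```

View pics/w4.png

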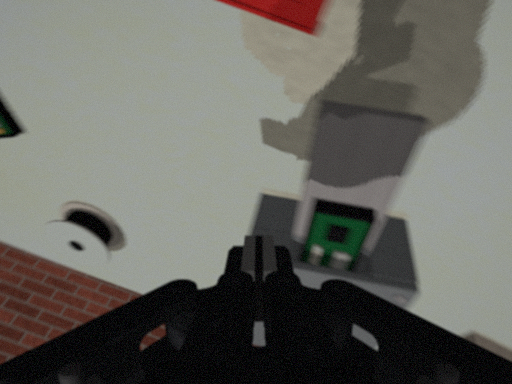

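The tool hasn't reached the pose yet: it is 54 mm off to the side and still swinging, while the board is untouched at (338,235). I'll check the joints.

```bash
python3 - <<'E'
from h import *
s=robot.read_state();print(s["joints"].round(3),s["dq"].round(2),s["eef_pos"],s["t"])
corners();rel([.5041,.1744,.13],15,30);rel([.5041,.1744,.13],15,0)
E
```

```text
[ 0.305  0.136 -0.973  1.606 -0.166 -3.075] [ 0.05 -0.    0.02 -0.01  0.    0.  ] [0.5212913  0.12109926 0.16409133] 9.2167
fwd along -87.6 lat -56.5 up 106.5
low along -107.2 lat -59.5 up 97.0
tool->per mm fwd (cm) [ 0.0451 -0.089  -0.006 ] up [-0.088  -0.0433 -0.0192] -5.364030275667707e-05 [-0.1 -0.2  0.1] 9.2167
cm [2.06 0.95 6.15] deg [ 8.3 -8.1 -3.4] t 9.2167
cm [2.06 0.95 6.15] deg [  6.  -10.1  26.5] t 9.2167
```

Joint 5 is at its limit (-0.166), so a 30° tilt is out of reach here. A ~12° tilt nearer the box should be enough. First I return to upright.

```bash
python3 - <<'E'
from h import *
rel([.515,.1775,.16],15,0)
E
```

```text
cm [-0.07 -1.36  5.52] deg [  6.  -10.1  26.5] t 9.2167
```

>>> carry_out(motion=[-0.1,-1.4,5.5,6,-10,26.5,-0.1,-1.4,5.5,6,-10,26.5,-0.1,-1.4,5.5,6,-10,26.5,-0.1,-1.4,5.5,6,-10,26.5,-0.1,-1.4,5.5,6,-10,26.5,-0.1,-1.4,5.5,6,-10,26.5,-0.1,-1.4,5.5,6,-10,26.5,-0.1,-1.4,5.5,6,-10,26.5,-0.1,-1.4,5.5,6,-10,26.5,-0.1,-1.4,5.5,6,-10,26.5])

```text
t: 10.05
eef_pos: [0.5184, 0.1848, 0.162]
orientation: [-0.561, 0.427, 0.562, 0.431]
ft_force: [2.1, 0.0, 0.2]
opening: -0.0001
```

```bash
python3 - <<'E'
from h import *
s=robot.read_state();print(s["joints"].round(3),s["dq"].round(2))
corners();rel([.515,.1775,.16],15,0)
E
```

```text
[ 0.635  0.333 -0.296 -0.004 -0.937 -1.938] [ 0.02 -0.05 -0.17  0.18  0.17 -0.16]
fwd along -79.0 lat 6.4 up 98.0
low along -101.0 lat 6.3 up 98.0
tool->per mm fwd (cm) [ 0.0003 -0.1    -0.0004] up [-0.1    -0.0003  0.0005] -0.00014775258405077253 [2.1 0.  0.2] 10.05
cm [ 0.2   0.52 -0.62] deg [0.2 0.3 0.2] t 10.05
```

>>> carry_out(motion=[3,0.2,-0.6,0,0,0,6,0.5,-0.6,0,0,0,8,0.5,-0.6,0,0,-5,8,0.5,-0.6,0,0,-10,8,0.5,-0.6,0,0,-14,8,0.5,-0.6,0,0,-14,8,0.5,-0.6,0,0,-14])

```text
t: 10.63
eef_pos: [0.5101, 0.1718, 0.0807]
orientation: [0.611, -0.359, -0.505, -0.493]
ft_force: [1.0, 0.1, 0.7]
opening: -0.0001
```

```bash
python3 - <<'E'
from h import *
s=robot.read_state();print(s["joints"].round(3),s["dq"].round(2))
corners();rel(s["eef_pos"],15,14)
E
```

```text
[ 0.666  0.338 -0.693  0.301 -0.331 -2.244] [-0.01  0.01  0.12 -0.01 -0.01  0.01]
fwd along -87.4 lat -4.1 up 19.7
low along -108.8 lat -4.2 up 14.4
tool->per mm fwd (cm) [ 0.024  -0.0971 -0.0005] up [-0.0971 -0.024  -0.0004] -0.00010243830009679091 [1.  0.1 0.7] 10.6333
cm [0. 0. 0.] deg [ 0.3 -0.1 -0.1] t 10.6333
```

A 14° tilt is in reach. Next: centre sideways, lower behind the board, then push.

>>> carry_out(motion=[0.6,0.15,0.4,0,0,0,1.15,0.28,0.4,0,0,0,1.15,0.28,0.4,0,0,0,1.15,0.28,0.4,0,0,0])

```text
t: 10.97
eef_pos: [0.5121, 0.1761, 0.0697]
orientation: [0.611, -0.358, -0.504, -0.495]
ft_force: [0.3, -0.4, 0.4]
opening: 0.0001
```

```bash
python3 - <<'E'
from h import *
corners()
E
```

```text
fwd along -84.3 lat -0.4 up 8.8
low along -105.6 lat -0.5 up 3.5
tool->per mm fwd (cm) [ 0.0244 -0.097  -0.0003] up [-0.097  -0.0244 -0.0003] 5.9557779510687884e-05 [ 0.3 -0.4  0.4] 10.9667
```

>>> carry_out(motion=[0.24,-0.97,0,0,0,0,0.48,-1.94,0,0,0,0,0.73,-2.91,0,0,0,0,0.85,-3.4,0,0,0,0,0.97,-3.88,0,0,0,0,1.09,-4.36,0,0,0,0,1.21,-4.85,0,0,0,0,1.33,-5.33,0,0,0,0,1.46,-5.82,0,0,0,0,1.46,-5.82,0,0,0,0])

```text
t: 11.8
eef_pos: [0.5703, 0.1917, 0.0698]
orientation: [0.611, -0.358, -0.504, -0.495]
ft_force: [0.2, 0.9, -0.1]
opening: 0.0002
```

```bash
python3 - <<'E'
from h import *
corners()
im=robot.get_image("wrist");sc=robot.get_image("scene")
b=cv2.resize(sc[130:250,270:411],(400,340))
cv2.imwrite("pics/w5.png",np.hstack([cv2.resize(im[120:,80:400],(400,330))[:330],b[:330]]))
E
```

```text
fwd along -24.0 lat -0.5 up 9.0
low along -45.4 lat -0.5 up 3.6
tool->per mm fwd (cm) [ 0.0245 -0.097  -0.0003] up [-0.097  -0.0245 -0.0002] 0.00023730287147446215 [ 0.2  0.9 -0.1] 11.8
```

View pics/w5.png

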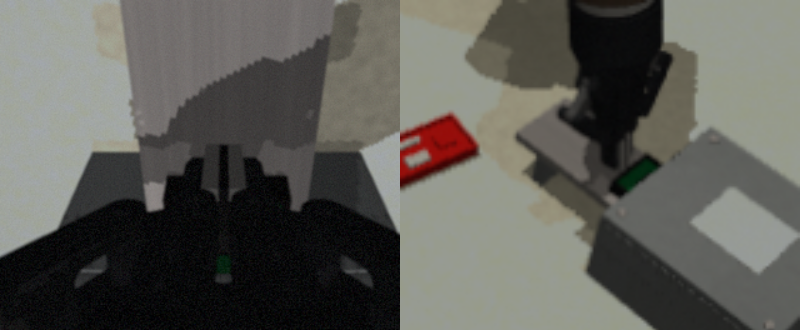

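The fingers are directly behind the board, with a short piece of green left at (637,172). I keep pushing.

>>> carry_out(motion=[0.12,-0.49,0,0,0,0,0.24,-0.97,0,0,0,0,0.36,-1.46,0,0,0,0,0.46,-1.84,0,0,0,0,0.54,-2.13,0,0,0,0,0.54,-2.13,0,0,0,0])

```text
t: 12.4
eef_pos: [0.5912, 0.1972, 0.0697]
orientation: [0.611, -0.358, -0.504, -0.495]
ft_force: [-0.1, 0.2, -0.3]
opening: -0.0
```

>>> carry_out(motion=[0.03,-0.1,0,0,0,0,0.05,-0.2,0,0,0,0,0.07,-0.29,0,0,0,0,0.07,-0.29,0,0,0,0])

```text
t: 12.73
eef_pos: [0.5933, 0.1977, 0.0696]
orientation: [0.611, -0.358, -0.504, -0.495]
ft_force: [-1.1, 0.4, -0.4]
opening: 0.0001
```

```bash
python3 - <<'E'
from h import *
corners()
E
```

```text
fwd along -0.3 lat -0.6 up 8.7
low along -21.6 lat -0.7 up 3.3
tool->per mm fwd (cm) [ 0.0243 -0.097  -0.0003] up [-0.097  -0.0243 -0.0003] 6.242052646751498e-05 [-1.1  0.4 -0.4] 12.7333
```

>>> carry_out(motion=[0.03,-0.1,0,0,0,0,0.05,-0.2,0,0,0,0,0.07,-0.3,0,0,0,0,0.07,-0.3,0,0,0,0])

```text
t: 13.07
eef_pos: [0.5965, 0.1986, 0.0697]
orientation: [0.611, -0.358, -0.504, -0.495]
ft_force: [0.5, 0.6, 0.1]
opening: 0.0001
```

>>> carry_out(motion=[0.01,-0.05,0,0,0,0,0.025,-0.1,0,0,0,0,0.025,-0.1,0,0,0,0])

```text
t: 13.32
eef_pos: [0.5973, 0.1987, 0.0697]
orientation: [0.611, -0.358, -0.504, -0.495]
ft_force: [-1.2, -0.0, -0.5]
opening: 0.0002
```

>>> carry_out(motion=[0.01,-0.05,0,0,0,0,0.025,-0.1,0,0,0,0,0.025,-0.1,0,0,0,0])

```text
t: 13.57
eef_pos: [0.5983, 0.199, 0.0697]
orientation: [0.611, -0.358, -0.504, -0.495]
ft_force: [-0.3, -0.1, 0.7]
opening: -0.0
```

>>> carry_out(motion=[0.01,-0.05,0,0,0,0,0.025,-0.1,0,0,0,0,0.025,-0.1,0,0,0,0])

```text
t: 13.82
eef_pos: [0.5994, 0.1993, 0.0697]
orientation: [0.611, -0.358, -0.504, -0.495]
ft_force: [0.1, 0.1, 0.9]
opening: -0.0001
```

>>> carry_out(motion=[0.01,-0.05,0,0,0,0,0.025,-0.1,0,0,0,0,0.025,-0.1,0,0,0,0])

```text
t: 14.07
eef_pos: [0.6002, 0.1995, 0.0696]
orientation: [0.611, -0.358, -0.504, -0.495]
ft_force: [-1.5, -1.2, 1.3]
opening: 0.0005
```

Nominally about 7 mm in, with almost no force. Back off and look.

>>> carry_out(motion=[-0.24,0.97,0,0,0,0,-0.73,2.9,0,0,0,0,-2,4.5,0,0,0,0,-5,4,0,0,0,4,-8,3,0,0,0,10,-8,3,0,0,0,14,-8,3,0,0,0,14,-8,3,0,0,0,14])

```text
t: 14.73
eef_pos: [0.555, 0.1879, 0.1408]
orientation: [0.563, -0.429, -0.56, -0.431]
ft_force: [-0.1, -0.2, -1.2]
opening: -0.0001
```

```bash
python3 - <<'E'
from h import *
corners();s=robot.read_state();Rt=(s["eef_pos"],s["orientation"])
im=robot.get_image("wrist")
for d in robot.silhouettes("wrist","long_board_center"):print(round(d["confidence"],2),d["box"],rect("wrist",d["pixels"],.064,Rt))
c=robot.camera_info("wrist");T=np.eye(4);T[:3,:3]=Ro.from_quat(Rt[1]).as_matrix();T[:3,3]=Rt[0];T=np.linalg.inv(T@c["hand_eye"])
K=np.array([[c["fx"],0,c["cx"]],[0,c["fy"],c["cy"]],[0,0,1]])
P=[S+[0,0,.036],S+[0,0,.024],S,S-.13*U,S+.006*U]
print(cv2.projectPoints(np.array(P),cv2.Rodrigues(T[:3,:3])[0],T[:3,3],K,np.array([c["k1"],0,0,0,0.]))[0][:,0].round())
cv2.imwrite("pics/w6.png",cv2.convertScaleAbs(cv2.resize(im[100:340,100:420],(800,600),interpolation=cv2.INTER_CUBIC),alpha=1.8))
E
```

```text
fwd along -42.8 lat -0.2 up 76.8
low along -64.8 lat -0.2 up 76.7
tool->per mm fwd (cm) [ 0.0006 -0.1    -0.0002] up [-0.1    -0.0006 -0.0002] -0.00011579505995897996 [-0.1 -0.2 -1.2] 14.7333
0.97 [0.0689, 0.0023, 0.4129, 0.144] [468.   80.9 101.8  29.8 -76.3]
[[260. 298.]
 [260. 288.]
 [260. 270.]
 [261.  90.]
 [260. 277.]]
```

View pics/w6.png

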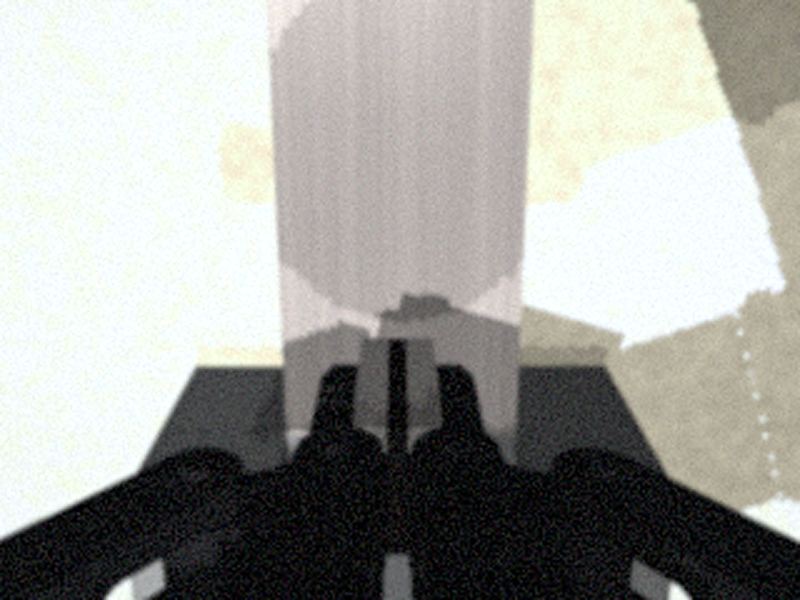

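The tongue is bare in this view, but the closed fingers hide the slot (sill expected at crop row ~425). I'll open the jaws here to see the mouth between them.

>>> carry_out(motion=[-1,0,0,0,0,0,-1,0,0,0,0,0,-1,0,0,0,0,0,-1,0,0,0,0,0,-1,0,0,0,0,0,-1,0,0,0,0,0,-1,0,0,0,0,0,-1,0,0,0,0,0,-1,0,0,0,0,0], grip=1)

```text
t: 15.58
eef_pos: [0.5532, 0.187, 0.1499]
orientation: [0.563, -0.43, -0.56, -0.429]
ft_force: [0.2, 1.0, -0.7]
opening: 0.0854
```

```bash
python3 - <<'E'
from h import *
s=robot.read_state();Rt=(s["eef_pos"],s["orientation"])
im=robot.get_image("wrist")
c=robot.camera_info("wrist");T=np.eye(4);T[:3,:3]=Ro.from_quat(Rt[1]).as_matrix();T[:3,3]=Rt[0];T=np.linalg.inv(T@c["hand_eye"])
K=np.array([[c["fx"],0,c["cx"]],[0,c["fy"],c["cy"]],[0,0,1]])
P=[S+[0,0,.036],S+[0,0,.024],S,S+.006*U,S+[0,0,.014],S+.01*U,S+.01*U+[0,0,.014]]
print(cv2.projectPoints(np.array(P),cv2.Rodrigues(T[:3,:3])[0],T[:3,3],K,np.array([c["k1"],0,0,0,0.]))[0][:,0].round())
for r in range(225,310,3):print(r,im[r,235:285].mean(0).round(),end=" ")
cv2.imwrite("pics/w7.png",cv2.convertScaleAbs(cv2.resize(im[190:322,170:346],(800,600),interpolation=cv2.INTER_CUBIC),alpha=2))
a=robot.get_image("top");
for q in("long_board_center","square_board_center","short_board_center"):
    for d in robot.silhouettes("top",q):print(q,round(d["confidence"],2),a[d["pixels"]].mean(0).round(),rect("top",d["pixels"],.013))
E
```

```text
[[260. 293.]
 [260. 284.]
 [260. 267.]
 [260. 274.]
 [260. 276.]
 [260. 278.]
 [260. 288.]]
225 [110. 111. 116.] 228 [ 99. 100. 104.] 231 [93. 94. 98.] 234 [75. 76. 79.] 237 [70. 71. 74.] 240 [70. 71. 74.] 243 [71. 72. 75.] 246 [71. 72. 75.] 249 [69. 70. 73.] 252 [69. 70. 73.] 255 [69. 70. 73.] 258 [70. 70. 73.] 261 [69. 70. 73.] 264 [69. 70. 73.] 267 [66. 67. 70.] 270 [52. 53. 55.] 273 [46. 46. 45.] 276 [23. 23. 22.] 279 [6. 7. 6.] 282 [3. 4. 4.] 285 [6. 6. 6.] 288 [ 8. 14.  7.] 291 [23. 27. 20.] 294 [30. 29. 29.] 297 [44. 44. 43.] 300 [56. 55. 55.] 303 [57. 57. 55.] 306 [58. 57. 56.] 309 [58. 58. 56.] long_board_center 0.86 [ 40.  44. 128.] [441.8  55.8 121.2  54.5 -87.3]
long_board_center 0.64 [ 40.  45. 123.] [ 329.8 -225.2  121.8   51.2  -68.3]
square_board_center 0.63 [36. 57. 31.] [ 649.9 -192.5   90.9   90.5   29. ]
short_board_center 0.83 [43. 61. 41.] [ 470.4 -280.4   76.1   56.7  -31.9]
```

View pics/w7.png

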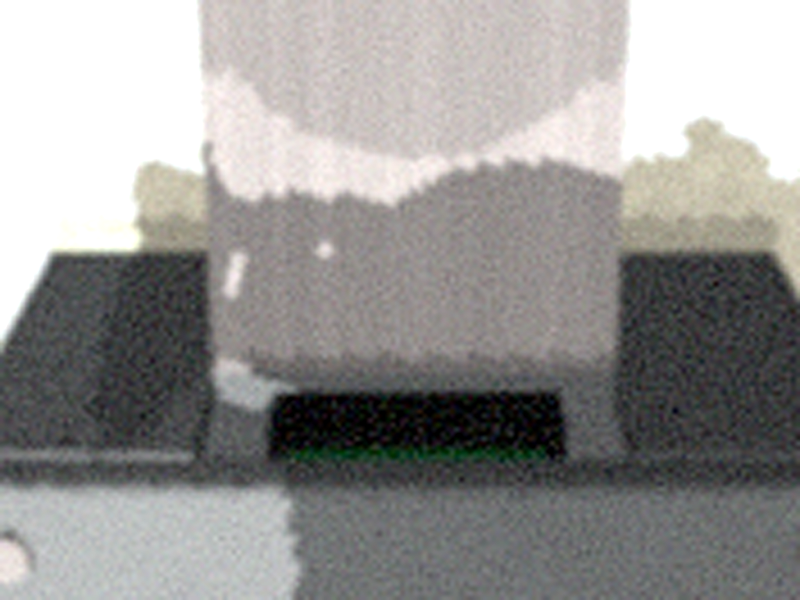

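The mouth view shows the tongue bare up to the front. The board's dark end face (crop 270–560, rows 392–455) is behind the front, with a green sliver under the lintel at row 455. Its lower rear edge at image row 276 puts it about 2.5–5 mm inside, allowing for calibration error. Bystanders are unmoved. One more careful nudge will give margin.

```bash
python3 - <<'E'
from h import *
p=np.array([.6002,.1995,.0696])
rel(p-.045*U+[0,0,.03],15,14);rel(p-.045*U,15,14)
E
```

```text
cm [ 5.04 -0.35  0.  ] deg [  0.2  -0.1 -13.9] t 15.8333
cm [ 8.04 -0.34  0.01] deg [  0.2  -0.1 -13.9] t 15.8333
```

>>> carry_out(motion=[0,0,0,0,0,-7,0,0,0,0,0,-14,0,0,0,0,0,-14,0,0,0,0,0,-14,0,0,0,0,0,-14,3,-0.35,0,0,0,-14,5,-0.35,0,0,0,-14,7,-0.35,0,0,0,-14,8,-0.35,0,0,0,-14,8,-0.35,0,0,0,-14,8,-0.35,0,0,0,-14], grip=-1)

```text
t: 16.75
eef_pos: [0.5584, 0.1885, 0.0701]
orientation: [0.611, -0.358, -0.504, -0.495]
ft_force: [-0.1, 0.6, 0.6]
opening: 0.0001
```

```bash
python3 - <<'E'
from h import *
corners()
E
```

```text
fwd along -36.3 lat -0.4 up 9.2
low along -57.7 lat -0.5 up 3.9
tool->per mm fwd (cm) [ 0.0244 -0.097  -0.0003] up [-0.097  -0.0244 -0.0003] 0.0001393210739519409 [-0.1  0.6  0.6] 16.75
```

Forward 42 mm to +6, then small steps while watching the force.

>>> carry_out(motion=[0.24,-0.97,0,0,0,0,0.49,-1.94,0,0,0,0,0.73,-2.91,0,0,0,0,0.9,-3.6,0,0,0,0,1.0,-3.95,0,0,0,0,1.02,-4.07,0,0,0,0,1.02,-4.07,0,0,0,0])

```text
t: 17.33
eef_pos: [0.5977, 0.1989, 0.0704]
orientation: [0.611, -0.358, -0.504, -0.495]
ft_force: [-0.5, 0.1, -0.1]
opening: 0.0003
```

>>> carry_out(motion=[0.01,-0.05,0,0,0,0,0.025,-0.1,0,0,0,0,0.04,-0.15,0,0,0,0,0.04,-0.15,0,0,0,0])

```text
t: 17.67
eef_pos: [0.5987, 0.1992, 0.0701]
orientation: [0.611, -0.358, -0.504, -0.495]
ft_force: [-0.2, 0.1, -0.2]
opening: -0.0001
```

>>> carry_out(motion=[0.01,-0.05,0,0,0,0,0.025,-0.1,0,0,0,0,0.025,-0.1,0,0,0,0])

```text
t: 17.92
eef_pos: [0.5999, 0.1995, 0.07]
orientation: [0.611, -0.358, -0.504, -0.495]
ft_force: [-0.2, -1.0, -0.8]
opening: -0.0001
```

>>> carry_out(motion=[0.01,-0.05,0,0,0,0,0.025,-0.1,0,0,0,0,0.025,-0.1,0,0,0,0])

```text
t: 18.17
eef_pos: [0.6003, 0.1994, 0.0697]
orientation: [0.611, -0.359, -0.504, -0.494]
ft_force: [-2.1, 0.4, 1.0]
opening: 0.0002
```

>>> carry_out(motion=[0.01,-0.05,0,0,0,0,0.025,-0.1,0,0,0,0,0.025,-0.1,0,0,0,0])

```text
t: 18.42
eef_pos: [0.6005, 0.1992, 0.0693]
orientation: [0.611, -0.359, -0.504, -0.494]
ft_force: [-5.7, -0.5, 2.7]
opening: 0.0
```

>>> carry_out(motion=[0.01,-0.05,0,0,0,0,0.025,-0.1,0,0,0,0,0.025,-0.1,0,0,0,0])

```text
t: 18.67
eef_pos: [0.6007, 0.1991, 0.0691]
orientation: [0.61, -0.36, -0.505, -0.493]
ft_force: [-7.3, -0.8, 3.2]
opening: -0.0003
```

The finger now rests on the lintel (~8 N). By geometry that puts the board's rear about 3–4 mm inside, in line with the picture. Backing off.

>>> carry_out(motion=[-0.24,0.97,0,0,0,0,-0.73,2.9,0,0,0,0,-2,4.5,0,0,0,0,-5,4,0,0,0,4,-8,3,0,0,0,10,-9,3,0,0,0,14,-9,3,0,0,0,14,-9,3,0,0,0,14,-9,3,0,0,0,14], grip=1)

```text
t: 19.42
eef_pos: [0.5532, 0.1868, 0.1491]
orientation: [0.563, -0.43, -0.56, -0.43]
ft_force: [-0.3, 0.1, -1.0]
opening: 0.0853
```

```bash
python3 - <<'E'
from h import *
s=robot.read_state();Rt=(s["eef_pos"],s["orientation"]);print(Rt[0],s["opening"],s["t"])
im=robot.get_image("wrist")
c=robot.camera_info("wrist");T=np.eye(4);T[:3,:3]=Ro.from_quat(Rt[1]).as_matrix();T[:3,3]=Rt[0];T=np.linalg.inv(T@c["hand_eye"])
K=np.array([[c["fx"],0,c["cx"]],[0,c["fy"],c["cy"]],[0,0,1]])
P=[S+a*.001*U for a in(-2,0,4,8)]+[S+[0,0,.036]]
print(cv2.projectPoints(np.array(P),cv2.Rodrigues(T[:3,:3])[0],T[:3,3],K,np.array([c["k1"],0,0,0,0.]))[0][:,0,1].round(1))
g=im[230:315,240:280].mean((1,2)).round();print(dict(zip(range(230,315,2),g[::2])))
m=(im[200:,:,1].astype(int)-im[200:,:,2]>8)&(im[200:,:,1].astype(int)-im[200:,:,0]>8);print("green px rows",np.unique(np.where(m[:,220:300])[0]+200))
E
```

```text
[0.55321094 0.18681956 0.14909931] 0.08529805463386708 19.4167
[265.5 267.8 272.3 276.8 293.6]
{230: np.float64(99.0), 232: np.float64(90.0), 234: np.float64(78.0), 236: np.float64(72.0), 238: np.float64(72.0), 240: np.float64(72.0), 242: np.float64(72.0), 244: np.float64(74.0), 246: np.float64(74.0), 248: np.float64(72.0), 250: np.float64(71.0), 252: np.float64(71.0), 254: np.float64(71.0), 256: np.float64(71.0), 258: np.float64(72.0), 260: np.float64(70.0), 262: np.float64(71.0), 264: np.float64(70.0), 266: np.float64(71.0), 268: np.float64(64.0), 270: np.float64(55.0), 272: np.float64(49.0), 274: np.float64(46.0), 276: np.float64(35.0), 278: np.float64(5.0), 280: np.float64(4.0), 282: np.float64(5.0), 284: np.float64(4.0), 286: np.float64(6.0), 288: np.float64(7.0), 290: np.float64(15.0), 292: np.float64(26.0), 294: np.float64(28.0), 296: np.float64(34.0), 298: np.float64(47.0), 300: np.float64(55.0), 302: np.float64(57.0), 304: np.float64(58.0), 306: np.float64(57.0), 308: np.float64(57.0), 310: np.float64(58.0), 312: np.float64(57.0), 314: np.float64(57.0)}
green px rows [280 281 282 283 285 288 289 290 291 344 346 347 349 352 353 355 356 357
 358 359 360 361 362 363 365 366 370 372 373 375 376 378 379 381]
```

```bash
python3 -c "
from bench import robot
print(robot.sign_off())"
```

```text
the job is handed in; nothing more can be done
None
```

The long green board is posted through the slot and the job is handed in, at about 19.5 s of the 54 s allowed. I gripped the board near its rear end, fed it in over the tongue, let go, and pushed it home with the closed fingers tilted 14°.

**Last checks**
- **Board depth:** the tongue is bare right up to the box. The last wrist picture puts the board's rear end about 3–5 mm inside the front. When the finger met the edge above the slot, the geometry gave 3–4 mm.
- **Other boards:** in the last top view, taken before the final nudge, the square board, the short board and both red look-alikes were where they started, to within a few mm. I did not touch any of them.
- **Forces:** the highest wrist reading was about 8 N. The arm ended clear of everything, with the gripper open.

**What disagreed or failed**
- **Slot position:** my estimate was about 3 mm too near the robot (up to 6 mm by one edge). Taken at face value, the same picture would put the board about 8 mm in.
- **First tilt:** I first tried a 30° tilt, but joint 5 reached its limit and the tool swung about 54 mm sideways in free air. It touched nothing.

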